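Trace a shield-box seam with a spring probe

TASK

Take the yellow-headed spring probe off its rack and trace the black seam of the tilted metal box with its tip: start beside the green dot, follow the lower edge of the lid, turn the corner at its right end and go up the side to the red dot, in one slow pass (about 3 cm/s). Hold the probe square to the sloping face, keep its sprung tip lightly pushed in all the way and do not touch the face off the seam. Then hang the probe by its hook over the upper bar of the rack again and let go; leave the other things where they are.

Things in the scene. Friction and masses are not known exactly. Their poses are not given: they have to be found in the camera images.
- probe: Loose 110 g test probe, hanging upright. z: along its axis, tip to head; origin: sleeve's lower end. Black sleeve 16 mm thick, z=0..88 mm. Yellow head 20 mm (x) by 22 mm (y), z=86..152; grip across y at z=102..152. Hook on +x: arm 22 mm wide, underside z=92, top z=100; 6 mm tongue at x=32..38 down to z=66. The bar enters the slot x=10..32 from below.
- tip (a point): End of the brass sprung tip (ball, 6 mm thick): on the probe's axis, 14 mm below the probe's origin when not pushed in, moving in with the tip.
- plunger (a joint): How far the sprung tip is pushed into the sleeve, m: 0 free, 0.010 fully in (0.4 N to start, 2.4 N at 10 mm; then it is solid). Aim for 3 to 7 mm.
- hook (a point): Point on the underside of the hook arm at probe x=19, y=0, z=92 mm: it lies on the crest of the bar when the probe hangs properly. Axes as the probe's.
- rack: Fixed rack, left or right; origin on the desk under the upper bar, bars along y, front is -x, where the probe hangs, hook reaching +x over the upper bar. Base 75x150x10 mm; posts at y=+-62 mm, as high as the bar. Upper steel bar 10 mm thick, axis x=0, z=140 mm; black rest bar 10 mm thick, axis x=-6, z=83 mm, on which the sleeve leans: the hanging probe's axis is at x=-19 mm.
- bar (a point): Middle of the axis of the rack's upper bar, 140 mm above the desk; axes as the rack's.
- stand: Fixed dark steel stand 150x150 mm that carries the metal box, turned partly to the right, tilted by 34 degrees (0.6 rad) towards -x; origin on the desk under its middle, z up.
- enclosure: Fixed aluminium box 130x180x34 mm, tilted. Origin mid underside; z square out of the sloping face (34 degrees from vertical, towards stand -x), x up the slope, y along the level edges. Face at z=34 mm. Grey flush lid bordered by the black 3 mm seam: a rectangle at x=+-45, y=+-70 mm. Green dot at x=-56, y=50, red dot at x=15, y=-81, each 11 mm outside the seam.
- solder_spool: Bystander: blue and white spool 53 mm across, 32 mm high; origin in the middle of its underside.
- flush_cutter: Bystander: small orange-handled cutters 63x112x11 mm lying flat; origin in the middle of its underside.
- mug: Bystander: white mug with dots, 82x114x91 mm; origin in the middle of its underside.
- seam0 (a point): Point of the seam, 0 cm along the path (start, beside the green dot); on the face at enclosure x=-45, y=50, z=34 mm.
- seam1 (a point): Point of the seam, 2 cm along the path; on the face at enclosure x=-45, y=30, z=34 mm.
- seam2 (a point): Point of the seam, 4 cm along the path; on the face at enclosure x=-45, y=10, z=34 mm.
- seam3 (a point): Point of the seam, 6 cm along the path; on the face at enclosure x=-45, y=-10, z=34 mm.
- seam4 (a point): Point of the seam, 8 cm along the path; on the face at enclosure x=-45, y=-30, z=34 mm.
- seam5 (a point): Point of the seam, 10 cm along the path; on the face at enclosure x=-45, y=-50, z=34 mm.
- seam6 (a point): Point of the seam, 12 cm along the path (corner); on the face at enclosure x=-45, y=-70, z=34 mm.
- seam7 (a point): Point of the seam, 14 cm along the path; on the face at enclosure x=-25, y=-70, z=34 mm.
- seam8 (a point): Point of the seam, 16 cm along the path; on the face at enclosure x=-5, y=-70, z=34 mm.
- seam9 (a point): Point of the seam, 18 cm along the path (end, beside the red dot); on the face at enclosure x=15, y=-70, z=34 mm.

How it is judged:
By the outcome, as a careful person would: the job done as asked, in the order asked, and still so for the second after the job is handed in, with the robot touching nothing.
It also fails if it takes over 69 s, if anything falls off the work surface, if the arm or the gripper's body presses on something with over 40 N, if the wrist force passes 120 N, or if a joint passes its speed limit or range.

ROBOT

A 6-joint arm with a two-finger parallel gripper is mounted at the origin on a cart in front of the work surface, level with it; the furniture and walls round the work are solid. World frame = base frame: x ahead of the robot, y to its left, z up, the work surface at z = 0. Lengths are in m, angles in rad, forces in N, time in s.
With the tool pointing down it reaches from about 0.25 to 0.725 m from the base axis. Payload 4 kg.
Tool frame: the origin (TCP) lies at the very end of the fingers, on their centre line; the grasp point (between the pads) lies 19 mm behind it; z points along the fingers, y is the line along which they close (so a half turn about z gives the same grasp; the last joint's range is limited). The gripper opens to 85 mm and grips with 20 to 120 N. Pads are 22 mm wide; open, the fingers measure 114 mm over their backs; the gripper's body (76 mm by 85 mm) begins 54 mm behind the grasp point. The pads swing forward as they close: fully open they stand 13 mm farther back than shut.
Start: joints at [1.215, 0.241, 0.005, 1.335, 0, 1.571], TCP at [0.174, 0.469, 0.231] pointing down, gripper open.
Joint ranges: [-2.72, 2.72], [-1.05, 1.87], [-1.09, 1.28], [-1.99, 2.15], [-1.42, 1.44], [-3.14, 3.14]. Speed limits (rad/s): [2.79, 2.79, 3.14, 3.14, 3.14, 3.14].

INTERFACE

Orientations are given as a unit quaternion [x, y, z, w].
In Python, from workcell import * gives the robot as it stands. The module is installed in compiled form; this text tells all that it offers.
- The arm moves only by the tool send_rows, never from a script. Its argument "steps" is text: rows parted by semicolons, each of 7 numbers parted by spaces: the opening, from -1 (shut) to 1 (fully open), then the shift along the world's x, y, z in m, then the turn, a rotation vector about the world's x, y, z in rad. A call has exactly 5 rows; each row shifts and turns the commanded pose from where the row before left it; what a row does not reach is not made up. A row lasts 1/12 s, in which the tool goes at most 41.7 mm and 7.16 degrees, less where a joint would pass 70% of its speed; a pose out of reach is approached as far as the arm can. A call is refused whole if a number of a shift passes 0.0417 or a number of a turn 0.125, either way. A call with a gripper value outside its range is refused whole. The fingers move at their own pace and stop on an object; the grip force is fixed at half the most. Time passes only in rows, so rows that do not move let the fingers close, or fill a call up. It gives the time, the measured TCP pose, the force, the opening and the grip force at its end, in the units of the state.
- get_obs(): the state, without advancing time (a new reading comes with each control period).
- camera(name): name is "scene" or "side" or "wrist"; returns a dict with "frame" (420x560x3 uint8, red, green, blue), "range_z" (420x560 float32, m along the optical axis (not along the pixel's ray), 0 where there is no reading), "camera_matrix" (3x3 intrinsics, pixels), "k1" (the pictures are not rectified: a ray, as slopes to the right and down, at radius r is drawn at 1 + k1 r^2 times it, then the intrinsics apply), "extrinsics" (4x4, takes a point from world to camera coordinates); the wrist camera has in their place "T_tool_cam" (4x4, takes a point from camera to tool coordinates, whose origin is the TCP and whose axes are the flange's). Camera axes: x right, y down, z forward; pixel columns grow to the right and rows downward; lengths in m; the calibration is good to about 2 mm. A picture is of the moment at which its call begins: read the wrist's pose just before it.
- job_done(): hands the job in; it is judged then, once.
The state is a dict: "clock": time; "joint_pos": joint angles; "joint_vel": joint speeds; "tau": joint torques, N m; "eef_pos": TCP position; "tool_rot": TCP orientation; "ft_force": force on the tool from outside, world axes, zero at the start; "ft_torque": the same for the moment, N m; "grip_width": finger opening in m; "grasp_force": force on a finger pad.
Only numpy, scipy, OpenCV 4.12 (cv2) and the standard library are available. Lean on these libraries where they do the work, as an engineer would, in place of code of your own. Each camera call takes 0.05 s, during which the arm holds its last target. There are 200 camera calls.

## Working session

There is one attempt and no reset: what is moved stays moved. The work goes in short steps, Python scripts to look and compute and a tool call to move; the robot and the scene stay as the last step left them, time stands still between calls to the robot, and variables do not carry over. Pictures are saved under pics/ and viewed, at most 13 in all, crops included, and the job is handed in when it is done.

Besides the shell and the picture viewer there is one more tool, called after "Emit:" by a JSON object that holds its "api" and its "payload", one argument or row to a line. send_rows: Moves the arm, as the interface text tells. Its arguments: {"type":"object","properties":{"steps":{"type":"string"}},"required":["steps"]}

```bash
mkdir -p pics
cat > h.py <<'E'
from workcell import *
import numpy as np, cv2, pickle
from scipy.spatial.transform import Rotation as R
def snap(name,tag):
    o=get_obs(); c=camera(name); c['obs']=o
    pickle.dump(c,open(f'pics/{tag}.pkl','wb')); cv2.imwrite(f'pics/{tag}.png',c['frame'][...,::-1]); return c
def load(t): return pickle.load(open(f'pics/{t}.pkl','rb'))
def wc(c):  # cam->world
    if 'extrinsics' in c: return np.linalg.inv(c['extrinsics'])
    T=np.eye(4); T[:3,:3]=R.from_quat(c['obs']['tool_rot']).as_matrix(); T[:3,3]=c['obs']['eef_pos']; return T@c['T_tool_cam']
def ray(c,u,v):
    K=np.array(c['camera_matrix']); d=np.array([(u-K[0,2])/K[0,0],(v-K[1,2])/K[1,1]]); s=d.copy()
    for _ in range(20): s=d/(1+c['k1']*(s@s))
    return np.array([s[0],s[1],1.])
def pt(c,u,v,z=None):
    if z is None:
        w=c['range_z'][int(v)-1:int(v)+2,int(u)-1:int(u)+2]; z=np.median(w[w>0]) if (w>0).any() else np.nan
    return (wc(c)@np.r_[ray(c,u,v)*z,1])[:3]
def tri(l):
    A=np.zeros((3,3));b=np.zeros(3);L=[]
    for c,u,v in l:
        T=wc(c);d=T[:3,:3]@ray(c,u,v);d/=np.linalg.norm(d);P=np.eye(3)-np.outer(d,d);A+=P;b+=P@T[:3,3];L.append((P,T[:3,3]))
    x=np.linalg.solve(A,b); return x,[round(float(np.linalg.norm(P@(x-o)))*1e3,1) for P,o in L]
def cloud(c):
    K=np.array(c['camera_matrix']);h,w=c['range_z'].shape
    u,v=np.meshgrid(np.arange(w),np.arange(h)); d=np.stack([(u-K[0,2])/K[0,0],(v-K[1,2])/K[1,1]],-1);s=d.copy()
    for _ in range(20): s=d/(1+c['k1']*(s**2).sum(-1,keepdims=True))
    p=np.concatenate([s,np.ones((h,w,1))],-1)*c['range_z'][...,None]; T=wc(c); return p@T[:3,:3].T+T[:3,3]
E
python3 - <<'E'
from h import *
np.set_printoptions(precision=4,suppress=True)
for n in ['scene','side','wrist']:
    c=snap(n,n+'0'); print(n,wc(c),c['k1'],c['camera_matrix'][0])
print(get_obs())
E
```

```text
scene [[ 0.5744 -0.4159  0.705  -0.3035]
 [-0.8183 -0.3149  0.4809 -0.4681]
 [ 0.022  -0.8531 -0.5213  0.7183]
 [ 0.      0.      0.      1.    ]] -9.266892182936995e-05 [447.4544   0.     276.379 ]
side [[ 0.9883 -0.0557  0.1418  0.2946]
 [-0.1513 -0.468   0.8707 -1.2083]
 [ 0.0179 -0.8819 -0.471   0.8302]
 [ 0.      0.      0.      1.    ]] -0.14835152496783005 [462.1834   0.     278.546 ]
wrist [[ 0.3486  0.8923  0.2869  0.1001]
 [ 0.9373 -0.3314 -0.1084  0.4945]
 [-0.0017  0.3067 -0.9518  0.3734]
 [ 0.      0.      0.      1.    ]] -0.06889047323680456 [364.6194   0.     284.6097]
{'clock': 0.15, 'joint_pos': array([1.215 , 0.2412, 0.004 , 1.3352, 0.    , 1.5708]), 'joint_vel': array([ 0.0006, -0.0016,  0.0039, -0.001 , -0.0002, -0.    ]), 'tau': array([  0.0006, -37.2633,  25.264 ,   0.0124,   0.0001,   0.    ]), 'eef_pos': array([0.174 , 0.4682, 0.2306]), 'tool_rot': array([ 0.177 ,  0.9842, -0.0008, -0.0002]), 'ft_force': array([ 0.4343, -0.1766, -1.0498]), 'ft_torque': array([-0.0355,  0.0454, -0.023 ]), 'grasp_force': 0.0, 'grip_width': 0.08541459836322994}
```

View pics/scene0.png

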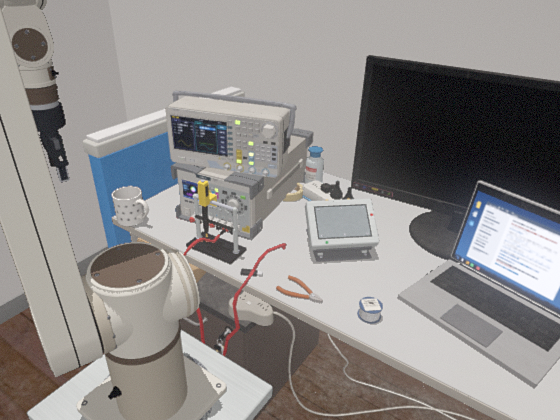

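View pics/side0.png

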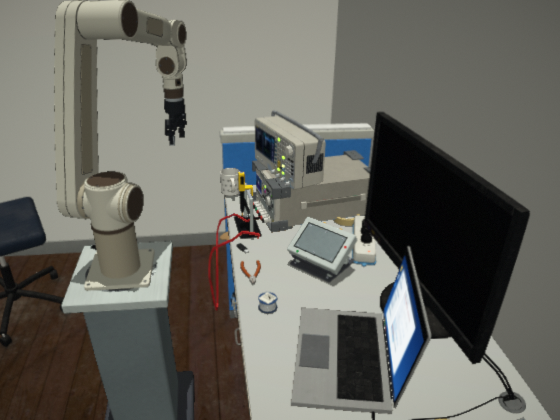

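Run:
```python
from h import *
np.set_printoptions(precision=4,suppress=True)
s=cv2.imread('pics/scene0.png');d=cv2.imread('pics/side0.png')
def crop(i,x,y,w,h,k): return cv2.resize(i[y:y+h,x:x+w],None,fx=k,fy=k,interpolation=cv2.INTER_CUBIC)
M=np.zeros((600,800,3),np.uint8)
def put(a,x,y): M[y:y+a.shape[0],x:x+a.shape[1]]=a
put(crop(s,170,170,80,100,4),0,0); put(crop(s,300,190,80,75,6),320,0)
put(crop(d,230,165,50,50,4),0,400); put(crop(d,285,210,75,36,4)[:150],500,450) ; put(crop(d,280,210,80,50,3),215,450)
cv2.imwrite('pics/m1.png',M)
for t in ['scene0','side0']:
    c=load(t); P=cloud(c); np.save(f'pics/{t}.npy',P)
    print(t)
    boxes=[(310,205,368,235)] if t=='scene0' else [(298,230,350,262)]
    if t=='scene0':
        for u,v in [(205,185),(203,200),(206,220),(222,205),(215,255),(205,240),(343,222),(370,308),(298,290),(128,205),(230,180),(270,110),(210,185),(340,255)]: print(u,v,P[v,u])
    else:
        for u,v in [(241,182),(256,195),(325,242),(267,300),(251,270),(228,180),(275,150),(246,227)]: print(u,v,P[v,u])
```

```text
scene0
205 185 [0.3947 0.2214 0.1989]
203 200 [0.3888 0.226  0.1577]
206 220 [0.3928 0.2245 0.0971]
222 205 [0.4176 0.1896 0.1427]
215 255 [0.3806 0.1887 0.0088]
205 240 [0.3812 0.2218 0.0422]
343 222 [ 0.6127 -0.0556  0.0866]
370 308 [ 0.4167 -0.2315  0.0319]
298 290 [ 0.4048 -0.0537 -0.0012]
128 205 [0.3452 0.475  0.0746]
230 180 [0.484  0.218  0.1769]
270 110 [0.6048 0.1793 0.3413]
210 185 [0.4788 0.2856 0.1425]
340 255 [ 0.5794 -0.0732  0.0068]
side0
241 182 [0.3961 0.2202 0.1716]
256 195 [0.4626 0.365  0.0473]
325 242 [ 0.623  -0.0709  0.0952]
267 300 [ 0.4256 -0.2415  0.0328]
251 270 [ 0.4016 -0.0478 -0.0037]
228 180 [0.3623 0.4688 0.0684]
275 150 [0.5148 0.2433 0.2737]
246 227 [0.4086 0.1978 0.0067]
```

View pics/m1.png

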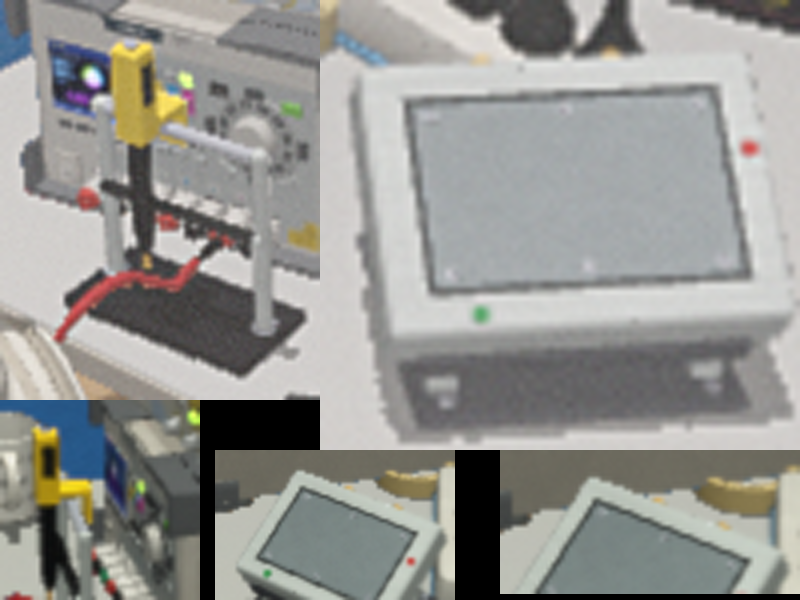

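```bash
cat > m.py <<'E'
from h import *
np.set_printoptions(precision=4,suppress=True)
c=load('scene0');d=load('side0')
S4=lambda X,Y:(170+(X+.5)/4-.5,170+(Y+.5)/4-.5)
S6=lambda X,Y:(300+(X-320+.5)/6-.5,190+(Y+.5)/6-.5)
D4=lambda X,Y:(230+(X+.5)/4-.5,165+(Y-400+.5)/4-.5)
D3=lambda X,Y:(280+(X-215+.5)/3-.5,210+(Y-450+.5)/3-.5)
def onz(c,u,v,z):
    T=wc(c);r=T[:3,:3]@ray(c,u,v);return T[:3,3]+r*(z-T[2,3])/r[2]
E
python3 - <<'E'
from m import *
print('bar L',onz(c,*S4(103,103),.142),'bar R',onz(c,*S4(258,152),.142))
print('post foot R',onz(c,*S4(265,328),.01), 'base corners',[onz(c,*S4(*p),.01) for p in [(302,316),(240,372),(68,300)]])
print('head', tri([(c,*S4(130,45)),(d,*D4(46,430))]))
print('tip', tri([(c,*S4(147,264)),(d,*D4(49,598))]))
print('bar Rend', tri([(c,*S4(258,152)),(d,*D4(82,516))]))
G=tri([(c,*S6(481,315)),(d,*D3(267,573))]);Rr=tri([(c,*S6(750,149)),(d,*D3(411,561))]);print('green',G,'red',Rr)
P=np.load('pics/scene0.npy');
for nm,P,b in [('scene',P,(322,210,362,232)),('side',np.load('pics/side0.npy'),(312,232,340,242))]:
    q=P[b[1]:b[3],b[0]:b[2]].reshape(-1,3);m=q.mean(0);n=np.linalg.svd(q-m)[2][2];n*=np.sign(n[2]);print(nm,m,n,'tilt',np.arccos(n[2]),'yaw',np.arctan2(-n[1],-n[0]),np.abs((q-m)@n).mean())
    cor=[(405,100),(715,88),(750,275),(432,292),(481,315),(750,149)] if nm=='scene' else []
    T=wc(c)
    for p in cor:
        r=T[:3,:3]@ray(c,*S6(*p));print(p,T[:3,3]+r*((m-T[:3,3])@n)/(r@n))
# scope front: points near rack, z bands
for t in ['scene0','side0']:
    P=np.load(f'pics/{t}.npy').reshape(-1,3)
    for z in [.03,.08,.13,.18,.23,.28,.33]:
        q=P[(abs(P[:,2]-z)<.02)&(P[:,0]>.42)&(P[:,0]<.75)&(P[:,1]>.05)&(P[:,1]<.42)]
        if len(q): 
            print(t,z,len(q),[ (round(y,2),round(float(np.percentile(q[abs(q[:,1]-y)<.02][:,0],5)),3)) for y in np.arange(.06,.42,.05) if (abs(q[:,1]-y)<.02).sum()>5])
E
```

```text
bar L [0.4139 0.2776 0.142 ] bar R [0.4269 0.1579 0.142 ]
post foot R [0.4232 0.1535 0.01  ] base corners [array([0.4483, 0.1423, 0.01  ]), array([0.3775, 0.1364, 0.01  ]), array([0.3685, 0.2792, 0.01  ])]
head (array([0.3985, 0.2338, 0.2034]), [1.2, 1.2])
tip (array([0.3979, 0.2323, 0.0414]), [0.9, 0.9])
bar Rend (array([0.4188, 0.1515, 0.1542]), [5.2, 5.2])
green (array([ 0.5436, -0.0478,  0.0569]), [0.9, 0.9]) red (array([ 0.6754, -0.1057,  0.0971]), [0.6, 0.6])
scene [ 0.6083 -0.053   0.0927] [0.4044 0.2987 0.8644] tilt 0.5267482867356771 yaw -2.505414615337834 0.014209843335696843
(405, 100) [ 3.3963  1.5637 -1.7701]
(715, 88) [ 8.3623  2.9214 -4.5623]
(750, 275) [ 0.2185 -0.2797  0.3533]
(432, 292) [ 0.1308 -0.2401  0.3807]
(481, 315) [ 0.0936 -0.271   0.4087]
(750, 149) [ 1.1531  0.0714 -0.2052]
side [ 0.6295 -0.0484  0.1004] [-0.4165 -0.3632  0.8335] tilt 0.5854573517815028 yaw 0.7171101583241762 0.0019789477514457247
scene0 0.03 1371 [(np.float64(0.16), 0.422), (np.float64(0.21), 0.426), (np.float64(0.26), 0.426), (np.float64(0.31), 0.442), (np.float64(0.36), 0.454), (np.flo
[... 1825 characters left out ...]
489), (np.float64(0.31), 0.474), (np.float64(0.36), 0.458), (np.float64(0.41), 0.452)]
side0 0.23 739 [(np.float64(0.11), 0.554), (np.float64(0.16), 0.538), (np.float64(0.21), 0.519), (np.float64(0.26), 0.503), (np.float64(0.31), 0.485), (np.float64(0.36), 0.468), (np.float64(0.41), 0.463)]
side0 0.28 766 [(np.float64(0.11), 0.553), (np.float64(0.16), 0.539), (np.float64(0.21), 0.52), (np.float64(0.26), 0.502), (np.float64(0.31), 0.487), (np.float64(0.36), 0.468), (np.float64(0.41), 0.463)]
side0 0.33 1431 [(np.float64(0.11), 0.541), (np.float64(0.16), 0.538), (np.float64(0.21), 0.522), (np.float64(0.26), 0.505), (np.float64(0.31), 0.49), (np.float64(0.36), 0.474), (np.float64(0.41), 0.464)]
```

Emit:
{"api": "send_rows", "payload": {
  "steps": "1 0.021 -0.024 0.006 0 0 0.044;1 0.021 -0.024 0.006 0 0 0.044;1 0.021 -0.024 0.006 0 0 0.044;1 0.021 -0.024 0.006 0 0 0.044;1 0.021 -0.024 0.006 0 0 0.044"
}}

```text
clock: 0.57
eef_pos: [0.2797, 0.3474, 0.2613]
tool_rot: [0.066, 0.998, -0.0, -0.0]
ft_force: [0.7, 1.3, 1.0]
grip_width: 0.0852
grasp_force: 0.0
```

Emit:
{"api": "send_rows", "payload": {
  "steps": "1 0.021 -0.024 0.006 0 0 0.044;1 0.021 -0.024 0.006 0 0 0.044;1 0.021 -0.024 0.006 0 0 0.044;1 0.021 -0.024 0.006 0 0 0.044;1 0.021 -0.024 0.006 0 0 0.044"
}}

```text
clock: 0.98
eef_pos: [0.3848, 0.2272, 0.2914]
tool_rot: [-0.043, 0.999, -0.0, -0.0]
ft_force: [1.1, 1.0, -0.4]
grip_width: 0.0852
grasp_force: 0.0
```

Run:
```python
from h import *
o=get_obs();print(o['clock'],o['joint_pos'],o['eef_pos'],R.from_quat(o['tool_rot']).as_matrix(),o['ft_force'])
c=snap('wrist','w1'); print(c['T_tool_cam'])
a=cv2.resize(c['frame'][...,::-1],(784,588),interpolation=cv2.INTER_CUBIC);cv2.imwrite('pics/w1b.png',a)
```

```text
0.9833 [5.33403026e-01 1.15891711e-01 7.54008308e-03 1.46281825e+00
 3.85072656e-05 4.47009657e-01] [0.38477708 0.22722345 0.2914182 ] [[-9.96270354e-01 -8.62859521e-02 -3.41234429e-04]
 [-8.62859028e-02  9.96270404e-01 -1.56778418e-04]
 [ 3.53489538e-04 -1.26749969e-04 -9.99999929e-01]] [ 1.14947448  0.95889878 -0.3862791 ]
[[-3.08220442e-04 -9.51799456e-01 -3.06720882e-01  7.90177088e-02]
 [ 9.99999949e-01 -3.20042794e-04 -1.17496671e-05 -1.28188445e-03]
 [-8.69804816e-05 -3.06720870e-01  9.51799506e-01 -1.42827461e-01]
 [ 0.00000000e+00  0.00000000e+00  0.00000000e+00  1.00000000e+00]]
```

View pics/w1b.png

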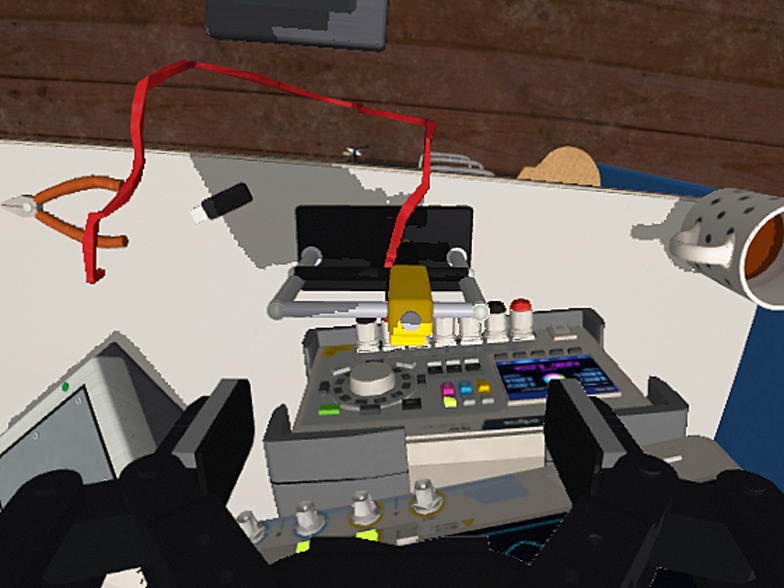

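Run:
```python
from m import *
w=load('w1');P=cloud(w);f=w['frame'].astype(int)
y=(f[...,0]>120)&(f[...,1]>90)&(f[...,2]<80)
m=np.zeros_like(y);m[185:250,272:315]=1;y&=m.astype(bool)
q=P[y];print('yellow z hist',np.histogram(q[:,2],bins=np.arange(.12,.23,.01)))
t=q[q[:,2]>.195];print('top',t.mean(0),np.percentile(t,2,0),np.percentile(t,98,0),np.median(t[:,2]))
fr=q[(q[:,2]<.19)&(q[:,2]>.15)];print('front',fr.mean(0),fr.std(0))
for a in [(277,311),(481,312),(277,304),(481,304)]:
    print('post',onz(w,a[0]/1.4,a[1]/1.4,.143),pt(w,a[0]/1.4,a[1]/1.4))
# bar points by depth
b=P[150:260,190:350].reshape(-1,3); 
s=b[(b[:,2]>.138)&(b[:,2]<.15)&(b[:,0]<.45)]
for lo in np.arange(.14,.30,.01):
    k=s[(s[:,1]>lo)&(s[:,1]<lo+.01)]
    if len(k)>3: print(round(lo,2),len(k),k.mean(0), np.ptp(k[:,0]))
# pixel rays for head top edges at z=.205
for p in [(390,308),(432,308),(391,343),(432,343),(411,321)]: print(p,onz(w,p[0]/1.4,p[1]/1.4,.205))
```

```text
yellow z hist (array([  0,   0,  49, 260, 108, 108, 120, 138, 693,   0,   0]), array([0.12, 0.13, 0.14, 0.15, 0.16, 0.17, 0.18, 0.19, 0.2 , 0.21, 0.22,
       0.23]))
top [0.3932 0.2321 0.2054] [0.386  0.222  0.1962] [0.405  0.2427 0.2062] 0.2045863465954092
front [0.3997 0.2325 0.1659] [0.02   0.0062 0.0127]
post [0.4227 0.1546 0.143 ] [0.4211 0.1554 0.1469]
post [0.4126 0.2789 0.143 ] [0.4116 0.2784 0.1457]
post [0.4181 0.1545 0.143 ] [0.4175 0.1549 0.1445]
post [0.4074 0.2782 0.143 ] [0.4069 0.278  0.1444]
0.14 11 [0.4212 0.1494 0.1441] 0.007306659816806782
0.15 162 [0.4206 0.1551 0.1445] 0.01248570472778665
0.16 139 [0.42   0.165  0.1439] 0.010769867153580581
0.17 140 [0.419  0.175  0.1439] 0.01059039052577987
0.18 139 [0.4182 0.185  0.1438] 0.010173360454367453
0.19 141 [0.4173 0.195  0.1439] 0.010340585095165111
0.2 141 [0.4166 0.205  0.1437] 0.009755937047583985
0.21 141 [0.4157 0.215  0.1438] 0.009739573768746457
0.22 53 [0.3999 0.2237 0.1449] 0.04371191040725175
0.23 36 [0.3864 0.2351 0.1455] 0.0009607589336113609
0.24 21 [0.4052 0.2471 0.1447] 0.03144788947497501
0.25 128 [0.4125 0.255  0.1441] 0.00963315474448867
0.26 129 [0.4117 0.265  0.144 ] 0.009421220221892568
0.27 164 [0.4108 0.2753 0.1446] 0.01265624259637721
0.28 43 [0.4111 0.2815 0.1442] 0.010626639502397894
(390, 308) [0.3916 0.2225 0.205 ]
(432, 308) [0.3899 0.2425 0.205 ]
(391, 343) [0.4098 0.2244 0.205 ]
(432, 343) [0.4081 0.2444 0.205 ]
(411, 321) [0.3974 0.2331 0.205 ]
```

Emit:
{"api": "send_rows", "payload": {
  "steps": "1 0.0107 0.0051 -0.02 0 0 -0.003;1 0 0 -0.03 0 0 0;1 0 0 -0.03 0 0 0;1 0 0 -0.03 0 0 0;1 0 0 -0.022 0 0 0"
}}

```text
clock: 1.45
eef_pos: [0.3936, 0.233, 0.1566]
tool_rot: [-0.04, 0.999, -0.001, -0.001]
ft_force: [0.3, -0.3, -0.5]
grip_width: 0.0857
grasp_force: 0.0
```

Emit:
{"api": "send_rows", "payload": {
  "steps": "-1 0 0 0 0 0 0;-1 0 0 0 0 0 0;-1 0 0 0 0 0 0;-1 0 0 0 0 0 0;-1 0 0 0 0 0 0"
}}

```text
clock: 1.87
eef_pos: [0.396, 0.2345, 0.1611]
tool_rot: [-0.041, 0.999, 0.001, 0.002]
ft_force: [-0.5, -1.0, 0.2]
grip_width: 0.0258
grasp_force: 0.0
```

Emit:
{"api": "send_rows", "payload": {
  "steps": "-1 0 0 0 0 0 0;-1 0 0 0 0 0 0;-1 0 0 0 0 0 0;-1 0 0 0 0 0 0;-1 0 0 0 0 0 0"
}}

```text
clock: 2.28
eef_pos: [0.3959, 0.2345, 0.1611]
tool_rot: [-0.041, 0.999, 0.001, 0.002]
ft_force: [-0.7, -0.2, 5.3]
grip_width: 0.0213
grasp_force: 59.2
```

Run:
```python
from h import *
o=get_obs();print(o)
w=snap('wrist','w2');s=snap('scene','s2');d=snap('side','d2')
M=np.zeros((600,800,3),np.uint8)
M[:420,:560]=w['frame'];M[:420,560:]=cv2.resize(s['frame'][170:275,180:240],(240,420));M[420:600,:240]=cv2.resize(d['frame'][165:210,225:285],(240,180))
cv2.imwrite('pics/m2.png',M[...,::-1])
```

```text
{'clock': 2.2833, 'joint_pos': array([ 5.34646840e-01,  2.04756477e-01, -2.30348231e-01,  1.13188992e+00,
        7.77561433e-05,  4.53345683e-01]), 'joint_vel': array([ 0.00057743,  0.00109487, -0.00279339,  0.0003982 ,  0.00112668,
       -0.00191325]), 'tau': array([-1.26148858e-01, -3.09840524e+01,  2.18108726e+01, -2.68691294e-01,
       -2.64031626e-02,  1.50982401e-02]), 'eef_pos': array([0.3959195 , 0.23448153, 0.16107556]), 'tool_rot': array([-4.06393841e-02,  9.99172070e-01,  9.35512552e-04,  1.65515654e-03]), 'ft_force': array([-0.71563449, -0.16955092,  5.26232604]), 'ft_torque': array([-0.07231649,  0.11959059, -0.03787199]), 'grasp_force': 59.20353412628174, 'grip_width': 0.021282288290965436}
```

View pics/m2.png

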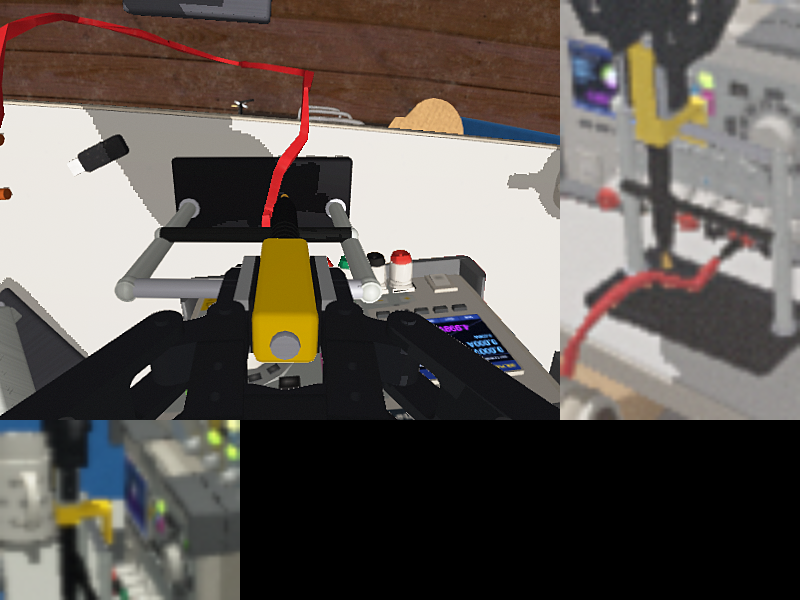

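Emit:
{"api": "send_rows", "payload": {
  "steps": "-1 0 0 0.015 0 0 0;-1 0 0 0.03 0 0 0;-1 0 0 0.03 0 0 0;-1 -0.015 0 0.02 0 0 0;-1 -0.025 0 0 0 0 0"
}}

```text
clock: 2.85
eef_pos: [0.3583, 0.2354, 0.2588]
tool_rot: [-0.04, 0.999, 0.002, 0.004]
ft_force: [0.9, 0.7, -2.0]
grip_width: 0.0214
grasp_force: 59.0
```

```bash
cat > face.py <<'E'
from m import *
th=.6
def frame(psi,G):  # enclosure R, origin(face plane z=34 -> use face coords) from green point
    Re=R.from_euler('z',psi).as_matrix()@R.from_euler('y',-th).as_matrix()
    return Re
E
python3 - <<'E'
from face import *
o=get_obs();print(o['clock'],o['eef_pos'],o['tool_rot'],o['ft_force'],o['grasp_force'])
G=np.array([.5436,-.0478,.0569]);Rd=np.array([.6754,-.1057,.0971]);Re=frame(.736,0);print(Re)
O1=G-Re@[-.056,.05,.034];O2=Rd-Re@[.015,-.081,.034];O=(O1+O2)/2;print(O1,O2,'stand xy',O)
n=Re[:,2]
for e in [(-.045,.05),(-.045,-.07),(.015,-.07)]:
    s=O+Re@[*e,.034];print('seam',e,s,'TCP',s+n*.122)
s=O+Re@[-.045,.05,.034]; tgt=s+n*(.122+.03)
Rt=R.from_quat(o['tool_rot']); v=R.align_vectors([-n],[Rt.as_matrix()[:,2]])
z=Rt.as_matrix()[:,2];ax=np.cross(z,-n);ang=np.arctan2(np.linalg.norm(ax),z@-n);ax=ax/np.linalg.norm(ax)*ang
print('delta',tgt-o['eef_pos'],'rot',ax)
E
```

```text
2.85 [0.3583 0.2354 0.2588] [-0.0396  0.9992  0.0024  0.0043] [ 0.878   0.6558 -2.0063] 59.02607202529907
[[ 0.6117 -0.6713 -0.4185]
 [ 0.5541  0.7412 -0.3791]
 [ 0.5646  0.      0.8253]]
[ 0.6257 -0.0409  0.0605] [ 0.6261 -0.0411  0.0606] stand xy [ 0.6259 -0.041   0.0605]
seam (-0.045, 0.05) [ 0.5505 -0.0418  0.0632] TCP [ 0.4995 -0.088   0.1639]
seam (-0.045, -0.07) [ 0.6311 -0.1307  0.0632] TCP [ 0.58   -0.177   0.1639]
seam (0.015, -0.07) [ 0.6678 -0.0975  0.097 ] TCP [ 0.6167 -0.1437  0.1977]
delta [ 0.1287 -0.3348 -0.0702] rot [ 0.3975 -0.4364  0.0011]
```

Emit:
{"api": "send_rows", "payload": {
  "steps": "-1 0.0086 -0.0223 0 0.0265 -0.029 0;-1 0.0086 -0.0223 0 0.0265 -0.029 0;-1 0.0086 -0.0223 0 0.0265 -0.029 0;-1 0.0086 -0.0223 0 0.0265 -0.029 0;-1 0.0086 -0.0223 0 0.0265 -0.029 0"
}}

```text
clock: 3.27
eef_pos: [0.3977, 0.1215, 0.2545]
tool_rot: [-0.041, 0.994, 0.064, 0.076]
ft_force: [1.0, -0.6, -1.3]
grip_width: 0.0213
grasp_force: 59.2
```

Emit:
{"api": "send_rows", "payload": {
  "steps": "-1 0.0086 -0.0223 0 0.0265 -0.029 0;-1 0.0086 -0.0223 0 0.0265 -0.029 0;-1 0.0086 -0.0223 0 0.0265 -0.029 0;-1 0.0086 -0.0223 0 0.0265 -0.029 0;-1 0.0086 -0.0223 0 0.0265 -0.029 0"
}}

```text
clock: 3.68
eef_pos: [0.4407, 0.0096, 0.2546]
tool_rot: [-0.04, 0.98, 0.126, 0.15]
ft_force: [1.3, -0.3, -2.2]
grip_width: 0.0213
grasp_force: 59.2
```

Emit:
{"api": "send_rows", "payload": {
  "steps": "-1 0.0086 -0.0223 -0.014 0.0265 -0.029 0;-1 0.0086 -0.0223 -0.014 0.0265 -0.029 0;-1 0.0086 -0.0223 -0.014 0.0265 -0.029 0;-1 0.0086 -0.0223 -0.014 0.0265 -0.029 0;-1 0.0086 -0.0223 -0.014 0.0265 -0.029 0"
}}

```text
clock: 4.1
eef_pos: [0.4838, -0.1021, 0.1839]
tool_rot: [-0.039, 0.956, 0.187, 0.223]
ft_force: [0.1, -0.6, -1.0]
grip_width: 0.0215
grasp_force: 59.2
```

Emit:
{"api": "send_rows", "payload": {
  "steps": "-1 0 0 0 0 0 0;-1 0 0 0 0 0 0;-1 0 0 0 0 0 0;-1 0 0 0 0 0 0;-1 0 0 0 0 0 0"
}}

```text
clock: 4.52
eef_pos: [0.4841, -0.0999, 0.1853]
tool_rot: [-0.04, 0.956, 0.187, 0.223]
ft_force: [-0.1, 0.5, -1.4]
grip_width: 0.0216
grasp_force: 59.6
```

Run:
```python
from h import *
o=get_obs();print(o['clock'],o['joint_pos'],o['eef_pos'],R.from_quat(o['tool_rot']).as_matrix(),o['ft_force'])
w=snap('wrist','w3');s=snap('scene','s3');d=snap('side','d3')
cv2.imwrite('pics/w3b.png',cv2.resize(w['frame'][...,::-1],(784,588),interpolation=cv2.INTER_CUBIC))
```

```text
4.5167 [-0.53621959  0.11862562 -0.41853965  0.84142748  0.5609507  -0.56413138] [ 0.48414053 -0.09990514  0.1853389 ] [[-0.89766169 -0.15943005  0.41083519]
 [ 0.00682188  0.92712548  0.37468894]
 [-0.44063245  0.33914658 -0.83115741]] [-0.06179575  0.53894956 -1.37364006]
```

View pics/w3b.png

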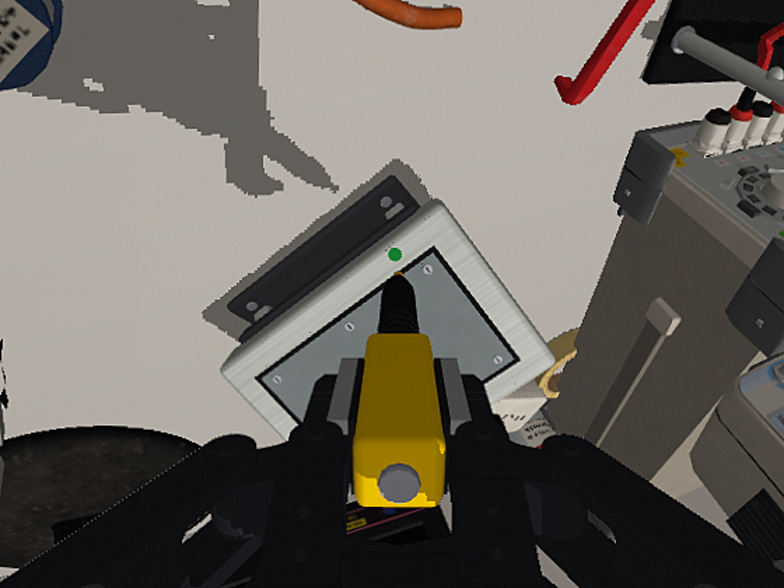

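```bash
cat > fit.py <<'E'
from face import *
from scipy.optimize import least_squares
from scipy.ndimage import map_coordinates
def proj(c,X):
    T=np.linalg.inv(wc(c));p=X@T[:3,:3].T+T[:3,3];s=p[:,:2]/p[:,2:];s=s*(1+c['k1']*(s**2).sum(1,keepdims=True));K=np.array(c['camera_matrix'])
    return s*[K[0,0],K[1,1]]+K[:2,2],p[:,2]
def pose(x): return R.from_euler('z',x[3]).as_matrix()@R.from_euler('y',-x[4]).as_matrix(), x[:3]
def samples(edges):
    E=[]
    for (a,b) in edges: E+= [np.r_[np.array(a)*(1-t)+np.array(b)*t,.034, (np.array(b)-a)/np.linalg.norm(np.array(b)-a)] for t in np.linspace(0,1,25)]
    return np.array(E)
def measure(c,x,E,W=7,thr=25):
    Re,O=pose(x);g=cv2.cvtColor(c['frame'],cv2.COLOR_RGB2GRAY).astype(float)
    p,_=proj(c,O+E[:,:3]@Re.T);q,_=proj(c,O+(E[:,:3]+np.c_[E[:,3:]*.002,np.zeros(len(E))])@Re.T)
    t=(q-p)/np.linalg.norm(q-p,axis=1,keepdims=True);nn=np.c_[-t[:,1],t[:,0]];out=[]
    r=np.arange(-W,W+.1,.25)
    for i in range(len(E)):
        pr=map_coordinates(g,[p[i,1]+r*nn[i,1],p[i,0]+r*nn[i,0]],order=1,mode='nearest')
        k=pr.argmin();base=min(np.median(pr[:k]) if k>3 else 0,np.median(pr[k+1:]) if k<len(pr)-4 else 0)
        if base-pr[k]<thr or base<90: continue
        w=np.clip(base-12-pr,0,None)*(abs(r-r[k])<3);out.append((i,nn[i],p[i]+nn[i]*(w@r)/w.sum()))
    return out
def dot(c,x,e,col):
    Re,O=pose(x);p,_=proj(c,(O+Re@[*e,.034])[None]);f=c['frame'].astype(int);u,v=np.round(p[0]).astype(int);a=f[max(v-12,0):v+13,u-12:u+13]
    m=(a[...,col]-np.delete(a,col,2).max(-1))>40
    if m.sum()<4: return None
    yy,xx=np.nonzero(m);return np.array([xx.mean()+u-12,yy.mean()+max(v-12,0)])
GR=(-.056,.05);RE=(.015,-.081)
def solve(views,x0,tiltfix=True,zw=True):
    x=np.array(x0,float)
    for it in range(3):
        D=[]
        for c,edges in views:
            E=samples(edges);D.append((c,E,measure(c,x,E,7 if it==0 else 4),dot(c,x,GR,1),dot(c,x,RE,0)))
        def res(x):
            Re,O=pose(x);r=[(x[4]-.6)/.003]
            for c,E,m,g,rd in D:
                if m:
                    p,_=proj(c,O+E[[k[0] for k in m],:3]@Re.T);r+=[float(k[1]@(p[j]-k[2])) for j,k in enumerate(m)]
                for e,q in ((GR,g),(RE,rd)):
                    if q is not None: r+=list((proj(c,(O+Re@[*e,.034])[None])[0][0]-q)*2)
            return np.array(r)
        s=least_squares(res,x,loss='soft_l1');x=s.x
    return x,[(len(d[2]),d[3],d[4]) for d in D],np.abs(s.fun).mean()
X0=[.6259,-.041,.0605,.736,.6]
EW=[((-.045,.07),(-.045,-.07)),((-.045,.07),(.045,.07)),((-.045,-.07),(.0,-.07))]
ES=EW[:2]+[((-.045,-.07),(.045,-.07)),((.045,.07),(.045,-.07))]
E
python3 - <<'E'
from fit import *
w=load('w3');s=load('scene0');d=load('side0')
for nm,v in [('wrist',[(w,EW)]),('scene',[(s,ES)]),('side',[(d,ES)]),('w+s+d',[(w,EW),(s,ES),(d,ES)])]:
    print(nm,*solve(v,X0))
x=solve([(w,EW)],X0)[0];Re,O=pose(x)
# depth check at face pts
for e in [(-.055,.0),(-.052,-.05),(0,.06),(0,.078)]:
    p,z=proj(w,(O+Re@[*e,.034])[None]);u,v=p[0];print(e,p[0],z,w['range_z'][int(round(v)),int(round(u))])
# tip in tool frame
T=w['T_tool_cam'];
for p in [(398,274),(398,271)]:
    r=T[:3,:3]@ray(w,(p[0]+.5)/1.4-.5,(p[1]+.5)/1.4-.5);o=T[:3,3];print('tip tool',o+r*(-o[0]/r[0]))
u,v=284,195
print(w['range_z'][190:206,281:288]);print(w['frame'][190:206,284])
E
```

```text
wrist [ 0.6246 -0.0405  0.0623  0.7371  0.6   ] [(40, array([281.5658, 181.3947]), None)] 0.07073550174865773
scene [ 0.6366 -0.0358  0.0545  0.734   0.5998] [(91, None, array([371.    , 214.2857]))] 0.08825087260013158
side [ 0.6309 -0.0206  0.0465  0.738   0.5998] [(82, array([297. , 250.5]), array([345.    , 246.7143]))] 0.11959183054434884
w+s+d [ 0.6257 -0.0405  0.0611  0.7318  0.5979] [(41, array([281.5658, 181.3947]), None), (91, None, array([371.    , 214.2857])), (84, array([297. , 250.5]), array([345.    , 246.7143]))] 0.35738620390745257
(-0.055, 0.0) [235.8986 216.9832] [0.3107] 0.31104377
(-0.052, -0.05) [194.8154 251.8532] [0.3207] 0.31994373
(0, 0.06) [330.6571 224.9858] [0.3125] 0.3120445
(0, 0.078) [347.9288 212.9195] [0.3091] 0.30872756
tip tool [ 0.     -0.0015  0.1205]
tip tool [ 0.     -0.0015  0.1263]
[[0.3032 0.3042 0.3031 0.3042 0.3038 0.3027 0.3036]
 [0.3024 0.3034 0.3046 0.3039 0.3036 0.3045 0.3038]
 [0.3035 0.3045 0.3038 0.3042 0.3036 0.3034 0.3023]
 [0.3031 0.3054 0.3048 0.3034 0.3043 0.3045 0.3038]
 [0.3032 0.272  0.272  0.2713 0.272  0.2722 0.3042]
 [0.2719 0.2713 0.2693 0.2698 0.2705 0.2718 0.2711]
 [0.2714 0.269  0.2597 0.259  0.2601 0.2702 0.2718]
 [0.2573 0.2557 0.2531 0.2516 0.2544 0.2559 0.2577]
 [0.2513 0.2489 0.2476 0.2457 0.2448 0.2483 0.2519]
 [0.2447 0.2422 0.2424 0.2418 0.2421 0.244  0.2439]
 [0.2417 0.241  0.2397 0.2385 0.2402 0.2418 0.2422]
 [0.2391 0.2397 0.239  0.2379 0.2388 0.238  0.2395]
 [0.2366 0.2365 0.2363 0.2346 0.2363 0.2371 0.2378]
 [0.2374 0.2344 0.2347 0.2343 0.2348 0.2351 0.2354]
 [0.2333 0.2335 0.2315 0.2308 0.2324 0.233  0.2332]
 [0.231  0.2296 0.2303 0.2299 0.2299 0.2304 0.2314]]
[[176 176 169]
 [183 183 178]
 [192 195 193]
 [109 107  95]
 [121  80  13]
 [103  69  19]
 [ 22  19  10]
 [  0   3   7]
 [  7   6   8]
 [  8   8  10]
 [  9  10   6]
 [  6   6   6]
 [  7   5   6]
 [ 11  11  10]
 [  7   9  10]
 [  9   9   9]]
```

Run:
```python
from fit import *
w=load('w3');T=w['T_tool_cam']
for u,v,z in [(284,197.5,.272),(284,197.5,.274),(284,194,.272)]: print((T@np.r_[ray(w,u,v)*z,1])[:3])
# sleeve & head axis: midline u from row to row via depth/dark edges
g=w['frame'].astype(int)
for v in range(200,238,4):
    rz=w['range_z'][v,262:308];k=np.nonzero((rz<.262)&(rz>.15))[0]+262
    m=(k[0]+k[-1])/2;zz=np.median(w['range_z'][v,int(m)-1:int(m)+2]);print(v,k[0],k[-1],(T@np.r_[ray(w,m,v)*zz,1])[:3])
x=solve([(w,EW)],X0)[0];print(repr(x))
print(w['frame'][192:197,279:290].tolist())
```

```text
[-0.0004 -0.0016  0.1168]
[-0.001  -0.0016  0.1188]
[ 0.0021 -0.0016  0.1176]
200 278 290 [ 0.0074 -0.0015  0.0854]
204 274 294 [ 0.0075 -0.0015  0.0768]
208 273 295 [ 0.0073 -0.0015  0.0694]
212 272 296 [ 0.0072 -0.0015  0.0622]
216 272 296 [ 0.0071 -0.0015  0.0554]
220 272 296 [ 0.0074 -0.0015  0.048 ]
224 271 297 [ 0.0076 -0.0014  0.0413]
228 271 297 [ 0.0072 -0.0014  0.0364]
232 270 298 [ 0.0073 -0.0014  0.0306]
236 270 298 [ 0.0072 -0.0014  0.0255]
array([ 0.6246, -0.0405,  0.0623,  0.7371,  0.6   ])
[[[168, 169, 164], [168, 168, 163], [175, 175, 170], [183, 184, 180], [185, 188, 184], [192, 195, 193], [201, 203, 195], [113, 115, 111], [21, 21, 20], [13, 11, 12], [16, 16, 16]], [[170, 171, 165], [180, 183, 177], [183, 188, 184], [189, 195, 195], [160, 160, 149], [109, 107, 95], [53, 54, 51], [7, 9, 16], [9, 8, 13], [15, 14, 15], [16, 13, 12]], [[179, 181, 174], [185, 189, 183], [161, 160, 148], [124, 86, 35], [115, 74, 11], [121, 80, 13], [124, 81, 17], [89, 61, 18], [19, 16, 18], [2, 5, 8], [59, 64, 61]], [[183, 186, 179], [193, 199, 195], [109, 80, 43], [114, 72, 6], [102, 67, 12], [103, 69, 19], [121, 82, 21], [158, 109, 25], [79, 55, 18], [58, 61, 65], [121, 130, 131]], [[195, 196, 189], [179, 177, 158], [120, 85, 36], [54, 35, 9], [45, 32, 12], [22, 19, 10], [16, 14, 7], [68, 45, 9], [183, 122, 27], [120, 114, 98], [118, 128, 129]]]
```

```bash
cat > go.py <<'E'
from fit import *
X=np.array([.6246,-.0405,.0623,.7371,.6]);TIP=np.array([-.0006,-.0015,.1215])
def report(e,h,o=None,x=X):
    o=o or get_obs();Re,O=pose(x);Rt=R.from_quat(o['tool_rot']).as_matrix();n=Re[:,2]
    tip=o['eef_pos']+Rt@TIP; loc=Re.T@(tip-O)-[0,0,.034]
    z=Rt[:,2];rv=np.cross(z,-n)
    # desired tcp after rotation correction
    R2=R.from_rotvec(rv).as_matrix()@Rt
    d=O+Re@[e[0],e[1],.034+h]-R2@TIP-o['eef_pos']
    print('t',o['clock'],'tip on face mm',(loc*1e3).round(2),'move',d.round(4),'rot',rv.round(4),'F.n',round(float(o['ft_force']@n),2),o['ft_force'].round(1),'grip',round(o['grip_width'],4))
E
python3 - <<'E'
from go import *
w=load('w3');P=cloud(w)
for u,v in [(100,150),(60,200),(300,60),(350,100),(140,40)]: print(P[v-2:v+3,u-2:u+3].mean((0,1)))
report((-.045,.051),.012)
E
```

```text
[ 0.5396 -0.1849  0.    ]
[ 0.588  -0.2252  0.0001]
[ 0.4641 -0.0232  0.0003]
[0.5013 0.036  0.0005]
[ 0.4473 -0.1464  0.011 ]
t 4.6667 tip on face mm [-51.22  48.98  27.2 ] move [ 0.0079  0.0101 -0.0097] rot [ 0.0062 -0.0085 -0.0008] F.n -1.35 [ 0.8  0.3 -1.1] grip 0.0213
```

Emit:
{"api": "send_rows", "payload": {
  "steps": "-1 0.004 0.005 -0.0049 0.003 -0.004 0;-1 0.0039 0.0051 -0.0048 0.003 -0.0045 0;-1 0 0 0 0 0 0;-1 0 0 0 0 0 0;-1 0 0 0 0 0 0"
}}

```text
clock: 5.08
eef_pos: [0.4918, -0.0905, 0.175]
tool_rot: [-0.039, 0.955, 0.19, 0.226]
ft_force: [-0.1, -0.5, -1.6]
grip_width: 0.0211
grasp_force: 59.6
```

Run:
```python
from go import *
report((-.045,.051),.012)
w=snap('wrist','w4')
x,i,r=solve([(w,EW)],X);print(x,i,r)
report((-.045,.051),-.005,x=x)
cv2.imwrite('pics/w4b.png',cv2.resize(w['frame'][165:240,235:335,::-1],(800,600),interpolation=cv2.INTER_CUBIC))
```

```text
t 5.0833 tip on face mm [-45.75  50.75  12.  ] move [0.0002 0.0006 0.0004] rot [-0.0001 -0.0007 -0.0004] F.n -1.08 [-0.1 -0.5 -1.6] grip 0.0211
[ 0.6245 -0.0405  0.0624  0.7361  0.6   ] [(24, array([275.519 , 182.2911]), None)] 0.06712361895090709
t 5.1333 tip on face mm [-45.8   50.41  12.01] move [ 0.0071  0.0074 -0.0136] rot [-0.0003 -0.0007 -0.0005] F.n -1.13 [ 0.1 -0.1 -1.4] grip 0.0214
```

View pics/w4b.png

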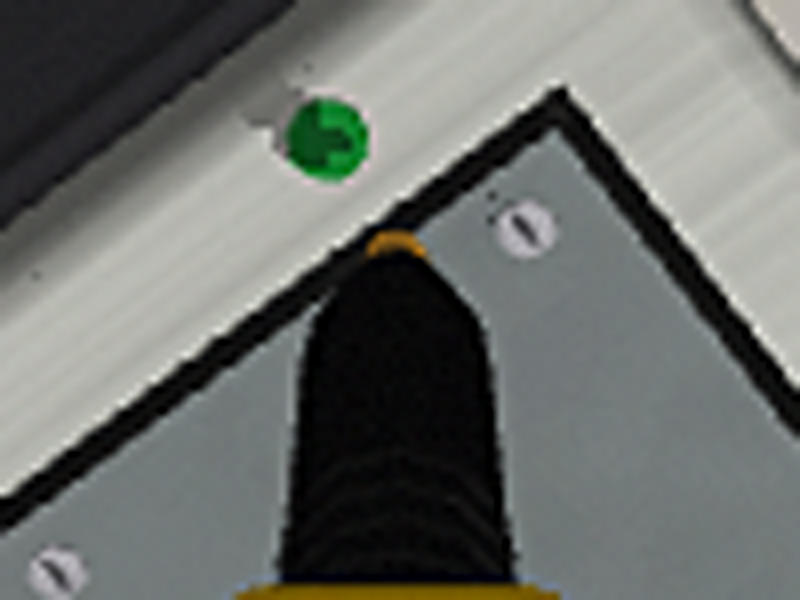

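Emit:
{"api": "send_rows", "payload": {
  "steps": "-1 0.0018 0.0018 -0.0034 0 -0.0007 0;-1 0.0018 0.0019 -0.0034 0 0 0;-1 0.0018 0.0019 -0.0034 0 0 0;-1 0.0017 0.0018 -0.0034 0 0 0;-1 0 0 0 0 0 0"
}}

```text
clock: 5.55
eef_pos: [0.4991, -0.083, 0.1604]
tool_rot: [-0.039, 0.955, 0.19, 0.227]
ft_force: [0.0, -1.2, -0.2]
grip_width: 0.0212
grasp_force: 59.9
```

```bash
sed -i 's/^X=.*;TIP/X=np.array([.6245,-.0405,.0624,.7367,.6]);TIP/' go.py
python3 - <<'E'
from go import *
F=[]
for i in range(3):
    report((-.045,.051),-.005); w=snap('wrist',f'w5')
v,u=np.mgrid[190:215,276:292]
T=w['T_tool_cam']
print(w['range_z'][190:206,284].round(4))
cv2.imwrite('pics/w5b.png',cv2.resize(w['frame'][165:240,235:335,::-1],(800,600),interpolation=cv2.INTER_CUBIC))
E
```

```text
t 5.55 tip on face mm [-45.36  51.34  -6.01] move [-0.     -0.0004  0.001 ] rot [-0.0005 -0.0005 -0.0005] F.n 0.3 [ 0.  -1.2 -0.2] grip 0.0212
t 5.6 tip on face mm [-45.29  51.27  -5.7 ] move [ 0.     -0.0002  0.0007] rot [-0.0004 -0.0005 -0.0004] F.n 0.38 [-1.  -1.1 -0.5] grip 0.0214
t 5.65 tip on face mm [-45.23  51.26  -5.5 ] move [ 0.     -0.0002  0.0005] rot [-0.0005 -0.0004 -0.0004] F.n 0.21 [-0.4 -0.2 -0. ] grip 0.0213
[0.2693 0.2696 0.2691 0.2709 0.2704 0.2714 0.2587 0.2524 0.2451 0.2413
 0.2389 0.2376 0.2355 0.2346 0.2319 0.2298]
```

View pics/w5b.png

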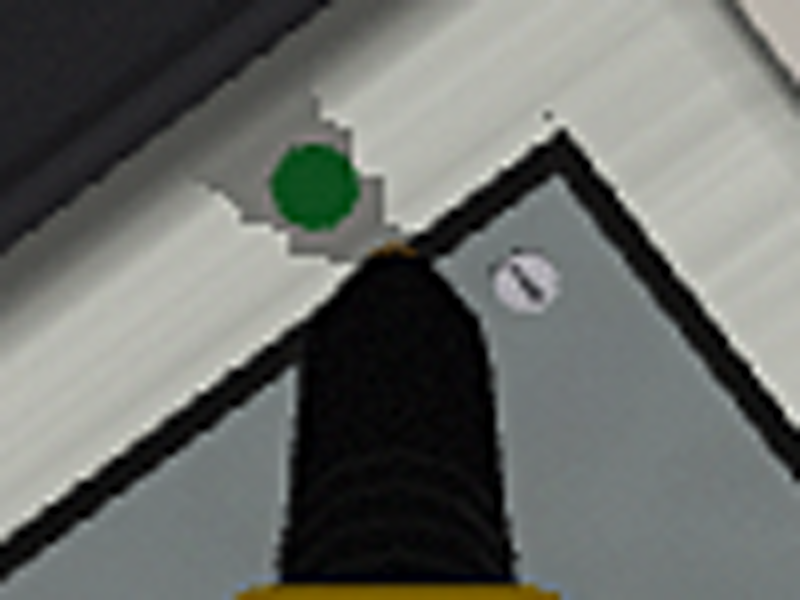

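Emit:
{"api": "send_rows", "payload": {
  "steps": "-1 0.00165 -0.00174 0.0001 0 0 0;-1 0.00165 -0.00174 0.0001 0 0 0;-1 0.00161 -0.00178 0 0 0 0;-1 0.00161 -0.00178 0 0 0 0;-1 0.00161 -0.00178 0 0 0 0"
}}

```text
clock: 6.12
eef_pos: [0.507, -0.0921, 0.1612]
tool_rot: [-0.039, 0.955, 0.19, 0.227]
ft_force: [-1.0, 1.0, -0.1]
grip_width: 0.0216
grasp_force: 59.9
```

Emit:
{"api": "send_rows", "payload": {
  "steps": "-1 0.00161 -0.00178 0 0 0 0;-1 0.00161 -0.00178 0 0 0 0;-1 0.00161 -0.00178 0 0 0 0;-1 0.00161 -0.00178 0 0 0 0;-1 0.00161 -0.00178 0 0 0 0"
}}

```text
clock: 6.53
eef_pos: [0.5152, -0.1011, 0.1612]
tool_rot: [-0.039, 0.955, 0.19, 0.227]
ft_force: [-1.9, 0.6, -0.2]
grip_width: 0.0214
grasp_force: 59.9
```

Run:
```python
from go import *
report((-.045,.027),-.005); w=snap('wrist','w6');print(solve([(w,EW)],X)); report((-.045,.027),-.005)
```

```text
t 6.5333 tip on face mm [-45.08  27.04  -5.26] move [-0.0001 -0.      0.0003] rot [-0.0004 -0.0003 -0.0004] F.n 0.43 [-1.9  0.6 -0.2] grip 0.0214
(array([ 0.6245, -0.0405,  0.0624,  0.7368,  0.6   ]), [(15, array([299.9794, 168.0928]), None)], np.float64(0.05233477841229095))
t 6.5833 tip on face mm [-45.06  26.16  -5.16] move [-0.0006  0.0005  0.0002] rot [0.0003 0.0002 0.0003] F.n -0.22 [-0.1 -1.3 -0.9] grip 0.0215
```

Emit:
{"api": "send_rows", "payload": {
  "steps": "-1 0.00161 -0.00178 0 0 0 0;-1 0.00161 -0.00178 0 0 0 0;-1 0.00161 -0.00178 0 0 0 0;-1 0.00161 -0.00178 0 0 0 0;-1 0.00161 -0.00178 0 0 0 0"
}}

```text
clock: 7.0
eef_pos: [0.5232, -0.11, 0.1612]
tool_rot: [-0.039, 0.955, 0.19, 0.227]
ft_force: [-1.1, 0.3, -0.4]
grip_width: 0.0213
grasp_force: 59.8
```

Emit:
{"api": "send_rows", "payload": {
  "steps": "-1 0.00161 -0.00178 0 0 0 0;-1 0.00161 -0.00178 0 0 0 0;-1 0.00161 -0.00178 0 0 0 0;-1 0.00161 -0.00178 0 0 0 0;-1 0.00161 -0.00178 0 0 0 0"
}}

```text
clock: 7.42
eef_pos: [0.5313, -0.1189, 0.1612]
tool_rot: [-0.039, 0.955, 0.19, 0.227]
ft_force: [-1.7, 0.5, 0.8]
grip_width: 0.0212
grasp_force: 59.8
```

Emit:
{"api": "send_rows", "payload": {
  "steps": "-1 0.00161 -0.00178 0 0 0 0;-1 0.00161 -0.00178 0 0 0 0;-1 0.00161 -0.00178 0 0 0 0;-1 0.00161 -0.00178 0 0 0 0;-1 0.00161 -0.00178 0 0 0 0"
}}

```text
clock: 7.83
eef_pos: [0.5393, -0.1278, 0.1612]
tool_rot: [-0.039, 0.955, 0.19, 0.227]
ft_force: [-1.2, 0.6, -1.0]
grip_width: 0.0214
grasp_force: 59.8
```

Emit:
{"api": "send_rows", "payload": {
  "steps": "-1 0.00161 -0.00178 0 0 0 0;-1 0.00161 -0.00178 0 0 0 0;-1 0.00161 -0.00178 0 0 0 0;-1 0.00161 -0.00178 0 0 0 0;-1 0.00161 -0.00178 0 0 0 0"
}}

```text
clock: 8.25
eef_pos: [0.5474, -0.1367, 0.1612]
tool_rot: [-0.039, 0.955, 0.19, 0.227]
ft_force: [-1.4, 0.3, -0.4]
grip_width: 0.0218
grasp_force: 59.8
```

Run:
```python
from go import *
report((-.045,-.021),-.005); w=snap('wrist','w7');print(solve([(w,EW+[((-.045,-.07),(.045,-.07))])],X)); report((-.045,-.07),-.005)
```

```text
t 8.25 tip on face mm [-45.13 -20.98  -5.2 ] move [-0.      0.      0.0002] rot [-0.0004 -0.0003 -0.0003] F.n 0.2 [-1.4  0.3 -0.4] grip 0.0218
(array([ 0.6244, -0.0406,  0.0625,  0.7341,  0.6   ]), [(9, array([354.82, 127.45]), None)], np.float64(0.05245791778460465))
t 8.3 tip on face mm [-45.11 -21.81  -5.12] move [ 0.0324 -0.0357  0.0002] rot [0.0003 0.0002 0.0003] F.n -0.13 [-1.1 -0.3 -0.8] grip 0.0212
```

Emit:
{"api": "send_rows", "payload": {
  "steps": "-1 0.00162 -0.00178 0 0 0 0;-1 0.00162 -0.00178 0 0 0 0;-1 0.00162 -0.00178 0 0 0 0;-1 0.00162 -0.00178 0 0 0 0;-1 0.00162 -0.00178 0 0 0 0"
}}

```text
clock: 8.72
eef_pos: [0.5555, -0.1456, 0.1612]
tool_rot: [-0.039, 0.955, 0.19, 0.227]
ft_force: [-1.3, 0.5, -0.5]
grip_width: 0.0215
grasp_force: 59.8
```

Emit:
{"api": "send_rows", "payload": {
  "steps": "-1 0.00162 -0.00178 0 0 0 0;-1 0.00162 -0.00178 0 0 0 0;-1 0.00162 -0.00178 0 0 0 0;-1 0.00162 -0.00178 0 0 0 0;-1 0.00162 -0.00178 0 0 0 0"
}}

```text
clock: 9.13
eef_pos: [0.5636, -0.1545, 0.1612]
tool_rot: [-0.039, 0.955, 0.19, 0.227]
ft_force: [-1.7, 0.7, -1.1]
grip_width: 0.0214
grasp_force: 59.8
```

Emit:
{"api": "send_rows", "payload": {
  "steps": "-1 0.00162 -0.00178 0 0 0 0;-1 0.00162 -0.00178 0 0 0 0;-1 0.00162 -0.00178 0 0 0 0;-1 0.00162 -0.00178 0 0 0 0;-1 0.00162 -0.00178 0 0 0 0"
}}

```text
clock: 9.55
eef_pos: [0.5717, -0.1634, 0.1612]
tool_rot: [-0.039, 0.955, 0.19, 0.227]
ft_force: [-1.3, 0.9, -0.2]
grip_width: 0.021
grasp_force: 59.8
```

Run:
```python
from go import *
w=snap('wrist','w8');print(solve([(w,EW+[((.045,.07),(.045,-.07))])],X)); report((-.045,-.07),-.005)
cv2.imwrite('pics/w8b.png',cv2.resize(w['frame'][125:275,185:385,::-1],(800,600),interpolation=cv2.INTER_CUBIC))
```

```text
(array([ 0.6244, -0.0403,  0.0624,  0.7363,  0.6   ]), [(19, array([397.4206,  95.6822]), None)], np.float64(0.08020009473084849))
t 9.6 tip on face mm [-45.07 -57.91  -5.17] move [ 0.0081 -0.009   0.0002] rot [0.0003 0.0002 0.0003] F.n 0.18 [-0.4 -2.1 -0.9] grip 0.0218
```

View pics/w8b.png

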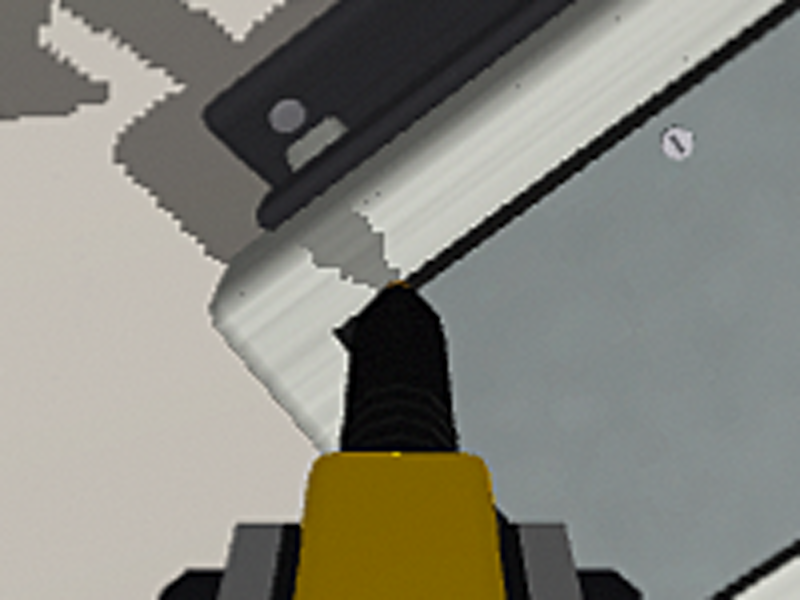

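Emit:
{"api": "send_rows", "payload": {
  "steps": "-1 0.00162 -0.0018 0 0 0 0;-1 0.00162 -0.0018 0 0 0 0;-1 0.00162 -0.0018 0 0 0 0;-1 0.00162 -0.0018 0 0 0 0;-1 0.00162 -0.0018 0 0 0 0"
}}

```text
clock: 10.02
eef_pos: [0.5798, -0.1723, 0.1612]
tool_rot: [-0.039, 0.955, 0.19, 0.227]
ft_force: [-0.5, 0.6, -1.1]
grip_width: 0.0218
grasp_force: 59.8
```

Run:
```python
from go import *
w=snap('wrist','w9');report((.0155,-.07),-.005)
```

```text
t 10.0667 tip on face mm [-45.1  -69.93  -5.16] move [0.037  0.0335 0.0343] rot [0.0002 0.0001 0.0002] F.n 0.52 [-0.2 -1.7 -0.2] grip 0.0211
```

25 rows of (0.00148, 0.00134, 0.00137).

Emit:
{"api": "send_rows", "payload": {
  "steps": "-1 0.00148 0.00134 0.00137 0 0 0;-1 0.00148 0.00134 0.00137 0 0 0;-1 0.00148 0.00134 0.00137 0 0 0;-1 0.00148 0.00134 0.00137 0 0 0;-1 0.00148 0.00134 0.00137 0 0 0"
}}

```text
clock: 10.48
eef_pos: [0.5871, -0.1654, 0.1682]
tool_rot: [-0.039, 0.955, 0.19, 0.227]
ft_force: [-0.9, -0.8, -0.7]
grip_width: 0.0213
grasp_force: 59.8
```

Emit:
{"api": "send_rows", "payload": {
  "steps": "-1 0.00148 0.00134 0.00137 0 0 0;-1 0.00148 0.00134 0.00137 0 0 0;-1 0.00148 0.00134 0.00137 0 0 0;-1 0.00148 0.00134 0.00137 0 0 0;-1 0.00148 0.00134 0.00137 0 0 0"
}}

```text
clock: 10.9
eef_pos: [0.5946, -0.1587, 0.175]
tool_rot: [-0.039, 0.955, 0.19, 0.227]
ft_force: [-1.7, -0.5, -0.5]
grip_width: 0.0214
grasp_force: 59.8
```

Run:
```python
from go import *
w=snap('wrist','w10');print(solve([(w,EW)],X));report((.0155,-.07),-.005)
```

```text
(array([ 0.6261, -0.0368,  0.0577,  0.7325,  0.5999]), [(2, array([392.4333,  54.5833]), array([301.2, 237.8]))], np.float64(0.2969341464276261))
t 10.95 tip on face mm [-19.86 -68.93  -5.1 ] move [0.0223 0.0189 0.0201] rot [-0.001   0.0004 -0.0004] F.n -0.07 [-0.1 -0.1 -0.2] grip 0.0216
```

Emit:
{"api": "send_rows", "payload": {
  "steps": "-1 0.0018 0.00097 0.00137 0 0 0;-1 0.0018 0.00097 0.00137 0 0 0;-1 0.00148 0.00134 0.00137 0 0 0;-1 0.00148 0.00134 0.00137 0 0 0;-1 0.00148 0.00134 0.00137 0 0 0"
}}

```text
clock: 11.37
eef_pos: [0.6027, -0.1528, 0.1819]
tool_rot: [-0.039, 0.955, 0.19, 0.227]
ft_force: [-1.6, -0.9, -1.6]
grip_width: 0.0211
grasp_force: 59.8
```

Run:
```python
from go import *
report((.0155,-.07),-.005)
```

```text
t 11.3667 tip on face mm [ -8.6  -70.02  -5.16] move [0.0146 0.0134 0.0137] rot [-0.0003 -0.0002 -0.0003] F.n -0.25 [-1.6 -0.9 -1.6] grip 0.0211
```

Emit:
{"api": "send_rows", "payload": {
  "steps": "-1 0.00147 0.00134 0.00137 0 0 0;-1 0.00147 0.00134 0.00137 0 0 0;-1 0.00147 0.00134 0.00137 0 0 0;-1 0.00147 0.00134 0.00137 0 0 0;-1 0.00147 0.00134 0.00137 0 0 0"
}}

```text
clock: 11.78
eef_pos: [0.61, -0.146, 0.1887]
tool_rot: [-0.039, 0.955, 0.19, 0.227]
ft_force: [-1.5, -1.2, -1.3]
grip_width: 0.0213
grasp_force: 59.8
```

Emit:
{"api": "send_rows", "payload": {
  "steps": "-1 0.00147 0.00134 0.00137 0 0 0;-1 0.00147 0.00134 0.00137 0 0 0;-1 0.00147 0.00134 0.00137 0 0 0;-1 0.00147 0.00134 0.00137 0 0 0;-1 0.00147 0.00134 0.00137 0 0 0"
}}

```text
clock: 12.2
eef_pos: [0.6173, -0.1393, 0.1956]
tool_rot: [-0.039, 0.955, 0.19, 0.227]
ft_force: [-0.9, -1.5, -0.7]
grip_width: 0.0212
grasp_force: 59.8
```

Run:
```python
from go import *
report((.0155,-.07),-.005)
w=snap('wrist','w11');report((.0155,-.07),-.005)
P=cloud(w);Re,O=pose(X);q=(P-O)@Re
m=(abs(q[...,0])<.06)&(abs(q[...,1])<.085)&(abs(q[...,2]-.034)<.006);print(m.sum(),np.median(q[m][:,2]),[np.median(q[m&(abs(q[...,1]-y)<.01)][:,2]) for y in (-.075,-.04,0)])
print('dot px',dot(w,X,RE,0),proj(w,(O+Re@[*RE,.034])[None])[0])
```

```text
t 12.2 tip on face mm [ 15.58 -69.84  -5.09] move [-0.     -0.0001  0.    ] rot [-0.0005 -0.0003 -0.0004] F.n 0.34 [-0.9 -1.5 -0.7] grip 0.0212
t 12.25 tip on face mm [ 16.45 -69.89  -4.98] move [-0.0005 -0.0005 -0.0005] rot [-0.0011  0.0005 -0.0003] F.n 0.17 [-0.7 -0.1 -0.2] grip 0.0215
39295 0.03410553701025195 [np.float64(0.03398557367825599), np.float64(0.034126339263983736), np.float64(0.03411773672906717)]
dot px [270.8657 205.1343] [[271.8418 205.981 ]]
```

Emit:
{"api": "send_rows", "payload": {
  "steps": "-1 -0.004 -0.0036 0.008 0 0 0;-1 -0.005 -0.0046 0.01 0 0 0;-1 -0.006 -0.0055 0.012 0 0 0;-1 -0.006 -0.0055 0.012 0 0 0;-1 -0.006 -0.0055 0.012 0 0 0"
}}

```text
clock: 12.67
eef_pos: [0.5899, -0.1642, 0.2507]
tool_rot: [-0.039, 0.954, 0.19, 0.227]
ft_force: [0.2, 0.2, -2.1]
grip_width: 0.0213
grasp_force: 59.7
```

```bash
cat > back.py <<'E'
from go import *
Q=R.from_quat([-4.06393841e-02,9.99172070e-01,9.35512552e-04,1.65515654e-03])
def to(p):
    o=get_obs();print(o['clock'],o['eef_pos'].round(4),'move',(np.array(p)-o['eef_pos']).round(4),'rot',(Q*R.from_quat(o['tool_rot']).inv()).as_rotvec().round(4),o['ft_force'].round(1),o['grip_width'])
E
python3 - <<'E'
from back import *
to([.358,.2345,.275])
E
```

```text
12.6667 [ 0.5899 -0.1642  0.2507] move [-0.2319  0.3987  0.0243] rot [-0.4021  0.4416 -0.0012] [ 0.2  0.2 -2.1] 0.02134197382694074
```

Emit:
{"api": "send_rows", "payload": {
  "steps": "-1 -0.0116 0.0199 0.0012 -0.0201 0.0221 0;-1 -0.0116 0.0199 0.0012 -0.0201 0.0221 0;-1 -0.0116 0.0199 0.0012 -0.0201 0.0221 0;-1 -0.0116 0.0199 0.0012 -0.0201 0.0221 0;-1 -0.0116 0.0199 0.0012 -0.0201 0.0221 0"
}}

```text
clock: 13.08
eef_pos: [0.5315, -0.064, 0.2564]
tool_rot: [-0.04, 0.974, 0.143, 0.172]
ft_force: [0.1, -0.3, -1.8]
grip_width: 0.0214
grasp_force: 59.6
```

Emit:
{"api": "send_rows", "payload": {
  "steps": "-1 -0.0116 0.0199 0.0012 -0.0201 0.0221 0;-1 -0.0116 0.0199 0.0012 -0.0201 0.0221 0;-1 -0.0116 0.0199 0.0012 -0.0201 0.0221 0;-1 -0.0116 0.0199 0.0012 -0.0201 0.0221 0;-1 -0.0116 0.0199 0.0012 -0.0201 0.0221 0"
}}

```text
clock: 13.5
eef_pos: [0.4734, 0.0359, 0.2625]
tool_rot: [-0.04, 0.988, 0.096, 0.115]
ft_force: [0.7, 0.5, -0.4]
grip_width: 0.0212
grasp_force: 59.6
```

Emit:
{"api": "send_rows", "payload": {
  "steps": "-1 -0.0116 0.0199 0.0012 -0.0201 0.0221 0;-1 -0.0116 0.0199 0.0012 -0.0201 0.0221 0;-1 -0.0116 0.0199 0.0012 -0.0201 0.0221 0;-1 -0.0116 0.0199 0.0012 -0.0201 0.0221 0;-1 -0.0116 0.0199 0.0012 -0.0201 0.0221 0"
}}

```text
clock: 13.92
eef_pos: [0.4154, 0.1355, 0.2685]
tool_rot: [-0.041, 0.996, 0.049, 0.058]
ft_force: [0.4, -0.0, -0.8]
grip_width: 0.0216
grasp_force: 59.6
```

Emit:
{"api": "send_rows", "payload": {
  "steps": "-1 -0.0116 0.0199 0.0012 -0.0201 0.0221 0;-1 -0.0116 0.0199 0.0012 -0.0201 0.0221 0;-1 -0.0116 0.0199 0.0012 -0.0201 0.0221 0;-1 -0.0116 0.0199 0.0012 -0.0201 0.0221 0;-1 -0.0116 0.0199 0.0012 -0.0201 0.0221 0"
}}

```text
clock: 14.33
eef_pos: [0.3573, 0.2351, 0.2745]
tool_rot: [-0.041, 0.999, 0.001, 0.001]
ft_force: [0.6, 0.1, -1.4]
grip_width: 0.0212
grasp_force: 59.6
```

Emit:
{"api": "send_rows", "payload": {
  "steps": "-1 0 0 0 0 0 0;-1 0 0 0 0 0 0;-1 0 0 0 0 0 0;-1 0 0 0 0 0 0;-1 0 0 0 0 0 0"
}}

```text
clock: 14.75
eef_pos: [0.3584, 0.233, 0.2736]
tool_rot: [-0.04, 0.999, 0.001, 0.001]
ft_force: [-0.6, 0.5, -1.5]
grip_width: 0.0215
grasp_force: 59.8
```

Run:
```python
from back import *
to([.3949,.2344,.210])
```

```text
14.75 [0.3584 0.233  0.2736] move [ 0.0365  0.0014 -0.0636] rot [-0.0001 -0.0009  0.0013] [-0.6  0.5 -1.5] 0.02150909272577909
```

Emit:
{"api": "send_rows", "payload": {
  "steps": "-1 0.0122 0.0014 -0.013 0 -0.0009 0.0013;-1 0.0122 0 -0.013 0 0 0;-1 0.0121 0 -0.013 0 0 0;-1 0 0 -0.0126 0 0 0;-1 0 0 -0.012 0 0 0"
}}

```text
clock: 15.17
eef_pos: [0.3955, 0.2343, 0.2092]
tool_rot: [-0.04, 0.999, 0.001, 0.002]
ft_force: [0.5, -0.6, -1.3]
grip_width: 0.0217
grasp_force: 59.8
```

Emit:
{"api": "send_rows", "payload": {
  "steps": "-1 0 0 0 0 0 0;-1 0 0 0 0 0 0;-1 0 0 0 0 0 0;-1 0 0 0 0 0 0;-1 0 0 0 0 0 0"
}}

```text
clock: 15.58
eef_pos: [0.3952, 0.2354, 0.2109]
tool_rot: [-0.041, 0.999, 0.001, 0.002]
ft_force: [-0.8, -0.1, -1.0]
grip_width: 0.0216
grasp_force: 59.7
```

Run:
```python
from back import *
w=snap('wrist','w12');to([.3949,.2344,.1625])
```

```text
15.6333 [0.3951 0.2355 0.2107] move [-0.0002 -0.0011 -0.0482] rot [-0.0006  0.0012 -0.0018] [ 0.1 -0.4 -1.8] 0.021561908368638878
```

Lower to 1.5 mm above the hanging height, then gently on.

Emit:
{"api": "send_rows", "payload": {
  "steps": "-1 0 -0.001 -0.012 0 0 0;-1 0 0 -0.012 0 0 0;-1 0 0 -0.012 0 0 0;-1 0 0 -0.008 0 0 0;-1 0 0 -0.004 0 0 0"
}}

```text
clock: 16.05
eef_pos: [0.3942, 0.234, 0.1611]
tool_rot: [-0.042, 0.999, 0.0, 0.001]
ft_force: [-3.4, -1.2, 11.2]
grip_width: 0.0215
grasp_force: 61.6
```

Emit:
{"api": "send_rows", "payload": {
  "steps": "-1 0 0 0 0 0 0;-1 0 0 0 0 0 0;-1 0 0 0 0 0 0;-1 0 0 0 0 0 0;-1 0 0 0 0 0 0"
}}

```text
clock: 16.47
eef_pos: [0.395, 0.2344, 0.1622]
tool_rot: [-0.042, 0.999, 0.001, 0.002]
ft_force: [0.6, -0.1, -2.1]
grip_width: 0.0214
grasp_force: 60.0
```

Run:
```python
from back import *
to([.3949,.2344,.161])
w=snap('wrist','w13');s=snap('scene','s13');d=snap('side','d13')
M=np.zeros((600,800,3),np.uint8)
M[:420,:560]=w['frame'];M[:420,560:]=cv2.resize(s['frame'][170:275,180:240],(240,420));M[420:600,:240]=cv2.resize(d['frame'][165:210,225:285],(240,180))
cv2.imwrite('pics/m3.png',M[...,::-1])
```

```text
16.4667 [0.395  0.2344 0.1622] move [-0.0001  0.     -0.0012] rot [-0.0001  0.0004 -0.0018] [ 0.6 -0.1 -2.1] 0.021377904754630937
```

View pics/m3.png

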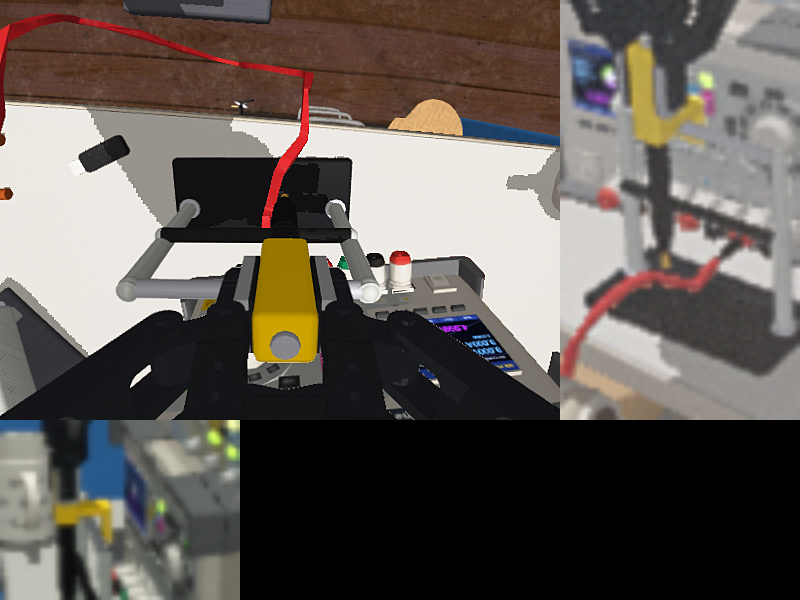

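Emit:
{"api": "send_rows", "payload": {
  "steps": "-1 0 0 -0.0007 0 0 0;-1 0 0 0 0 0 0;-1 0 0 0 0 0 0;-0.3 0 0 0 0 0 0;-0.3 0 0 0 0 0 0"
}}

```text
clock: 17.03
eef_pos: [0.3948, 0.2343, 0.1613]
tool_rot: [-0.042, 0.999, 0.001, 0.002]
ft_force: [-0.3, 0.4, 0.5]
grip_width: 0.0297
grasp_force: 0.0
```

Emit:
{"api": "send_rows", "payload": {
  "steps": "0.3 0 0 0 0 0 0;0.3 0 0 0 0 0 0;0.3 0 0 0 0 0 0;0.3 0 0 0 0 0 0;0.3 0 0 0 0 0 0"
}}

```text
clock: 17.45
eef_pos: [0.3947, 0.2342, 0.1612]
tool_rot: [-0.042, 0.999, 0.001, 0.002]
ft_force: [-0.7, -0.0, 0.5]
grip_width: 0.0555
grasp_force: 0.0
```

Run:
```python
from back import *
to([.3949,.2344,.161]); w=snap('wrist','w14');P=cloud(w);f=w['frame'].astype(int)
y=(f[...,0]>120)&(f[...,1]>90)&(f[...,2]<80);q=P[y];t=q[(q[:,2]>.19)&(q[:,2]<.22)];print(len(t),t.mean(0),np.median(t[:,2]),np.percentile(t,2,0),np.percentile(t,98,0))
```

```text
17.45 [0.3947 0.2342 0.1612] move [ 0.0002  0.0002 -0.0002] rot [ 0.0003 -0.0003 -0.0018] [-0.7 -0.   0.5] 0.05554603745101446
3699 [0.3893 0.2325 0.2017] 0.20375761777421542 [0.3834 0.2222 0.1909] [0.4022 0.243  0.2055]
```

Released and hanging; withdraw upward and back.

Emit:
{"api": "send_rows", "payload": {
  "steps": "0.3 0 0 0.01 0 0 0;0.3 0 0 0.025 0 0 0;0.3 0 0 0.03 0 0 0;0.3 0 0 0.03 0 0 0;0.3 0 0 0.03 0 0 0"
}}

```text
clock: 17.92
eef_pos: [0.3944, 0.234, 0.2874]
tool_rot: [-0.042, 0.999, 0.001, 0.001]
ft_force: [1.0, 1.0, 0.2]
grip_width: 0.0557
grasp_force: 0.0
```

Emit:
{"api": "send_rows", "payload": {
  "steps": "0.3 -0.02 0 0 0 0 0;0.3 -0.01 0 0 0 0 0;0.3 0 0 0 0 0 0;0.3 0 0 0 0 0 0;0.3 0 0 0 0 0 0"
}}

```text
clock: 18.33
eef_pos: [0.3645, 0.234, 0.2851]
tool_rot: [-0.042, 0.999, 0.0, 0.001]
ft_force: [-0.4, 0.6, 0.2]
grip_width: 0.0556
grasp_force: 0.0
```

Run:
```python
from back import *
w=snap('wrist','w15');s=snap('scene','s15');d=snap('side','d15')
P=cloud(w);f=w['frame'].astype(int)
y=(f[...,0]>120)&(f[...,1]>90)&(f[...,2]<80);q=P[y];t=q[(q[:,2]>.203)&(q[:,2]<.22)&(abs(q[:,1]-.23)<.03)];print(len(t),np.median(t[:,2]),np.percentile(t,2,0),np.percentile(t,98,0))
for a in ('scene','side'):
    A=load(a+'0')['frame'].astype(int);B=load({'scene':'s15','side':'d15'}[a])['frame'].astype(int);print(a,cv2.connectedComponentsWithStats((abs(A-B).max(-1)>60).astype(np.uint8))[2][1:][:, :].tolist()[:0])
M=np.zeros((600,800,3),np.uint8)
M[:420,:560]=w['frame'];M[:420,560:]=cv2.resize(s['frame'][170:275,180:240],(240,420));M[420:600,:240]=cv2.resize(d['frame'][165:210,225:285],(240,180));M[420:,240:480]=cv2.resize(s['frame'][160:340,100:400],(240,180))
cv2.imwrite('pics/m4.png',M[...,::-1])
```

```text
590 0.20443594710684393 [0.3847 0.2227 0.2031] [0.4028 0.2428 0.2058]
scene []
side []
```

View pics/m4.png

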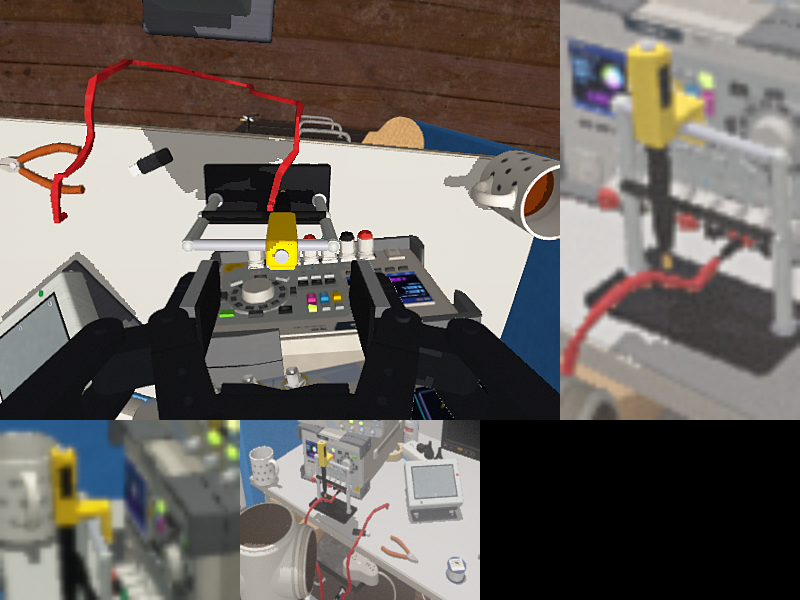

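The probe hangs upright over the bar as before (head at wrist pixel (282,245)). The gripper is clear, and the mug, cutters and spool are where they were.

```bash
python3 -c "
from workcell import *
print(job_done())"
```

```text
the job is handed in; nothing more can be done
None
```

I traced the seam from beside the green dot, round the corner and up to the red dot, then hung the probe back on the rack and handed the job in. By my own measurements the tip stayed about 5 mm pushed in. It stayed within about 1 mm of the seam's centre line; the worst stretch, just after the corner, is now the side edge's first 20 mm or so.

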